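# Fit the julienne insert in the vegetable slicer

## Robot

A 7-joint arm with a two-finger parallel gripper is mounted at the origin on a cart in front of the work surface, level with it; the furniture and walls round the work are solid. World frame = base frame: x ahead of the robot, y to its left, z up, the work surface at z = 0. Lengths are in m, angles in rad, forces in N, time in s.
With the tool pointing down it reaches from about 0.425 to 0.925 m from the base axis. Payload 6.8 kg.
Tool frame: the origin (TCP) lies midway between the tips of the shut fingers; the grasp point (between the pads) lies 19 mm behind it; z points along the fingers, y is the line along which they close (so a half turn about z gives the same grasp; the last joint's range is limited). The gripper opens to 85 mm and grips with 20 to 120 N. Pads are 22 mm wide; open, the fingers measure 114 mm over their backs; the gripper's body (76 mm by 85 mm) begins 54 mm behind the grasp point. The pads swing forward as they close: fully open they stand 13 mm farther back than shut.
Start: joints at [1.022, 0.477, 0.022, 1.555, -0.011, 1.109, -0.083], TCP at [0.288, -0.61, 0.231] pointing down, gripper open.
Joint ranges: [-2.96, 2.96], [-0.34, 2.1], [-1.41, 1.46], [0.24, 2.44], [-1.37, 4.51], [0.17, 1.92], [-2.96, 2.96]. Speed limits (rad/s): [2.39, 2.39, 3.14, 3.14, 3.14, 3.14, 3.14].

## Interface

Orientations are given as a unit quaternion [w, x, y, z].
In Python, from station import * gives the robot as it stands.
- The arm moves only by the shell command python3 -m creep 'ROWS' [FORCE]. ROWS is JSON, a list of rows, each a list of 7 numbers: the gripper command: -1 is shut, 1 is fully open, values between are in proportion, then the shift along the world's x, y, z in mm, then the turn, a rotation vector about the world's x, y, z in rad. A call has 1 to 5 rows; each row shifts and turns the commanded pose from where the row before left it; what a row does not reach is not made up. A row lasts 1/8 s, in which the tool goes at most 62.5 mm and 10.7 degrees, less where a joint would pass 70% of its speed; a pose out of reach is approached as far as the arm can. A call is refused whole if a number of a shift passes 62.5 or a number of a turn 0.188, either way. A call with a gripper value outside its range is refused whole. The fingers move at their own pace and stop on an object; FORCE is the grip in N (left out, the last holds). Time passes only in rows, so rows that do not move let the fingers close. It gives the time, the measured TCP pose, the force, the opening and the grip force at its end, in the units of the state.
- get_obs(): the state, without advancing time (a new reading comes with each control period).
- read_camera(name): name is "scene" or "top"; returns (picture, depth): 384x512x3 uint8, red, green, blue; 384x512 float32, m along the optical axis (not along the pixel's ray), 0 where there is no reading.
- camera_params(name): a dict with "intrinsics" (3x3 intrinsics, pixels), "cam_to_world" (4x4, takes a point from camera to world coordinates). Camera axes: x right, y up, looking along -z (the intrinsics and any distortion apply to the point x, -y, -z); pixel columns grow to the right and rows downward; lengths in m; the calibration is good to about 2 mm. A picture is of the moment at which its call begins. camera_params takes no time and is no camera call.
- hand_in(): hands the job in; it is judged then, once.
The state is a dict: "t": time; "q": joint angles; "joint_vel": joint speeds; "joint_torque": joint torques, N m; "eef_pos": TCP position; "tool_rot": TCP orientation; "contact_force": force on the tool from outside, world axes, zero at the start; "torque": the same for the moment, N m; "gripper_width": opening from 0.0 (shut) to 1.0 (fully open); "grasp_force": force on a finger pad.
Only numpy, scipy, OpenCV 4.12 (cv2) and the standard library are available. Lean on these libraries where they do the work, as an engineer would, in place of code of your own. Each camera call takes 0.05 s, during which the arm holds its last target. There are 200 camera calls.

## Task

I want julienne strips from the vegetable slicer. Lift the julienne insert, the one with the row of steel teeth, off the wire draining stand by its pull handle and slide it, narrow end first, down the slicer's dovetail way from the open upper end; push it firmly home until it wedges tight, then let go. Leave the plain insert and the other things around where they are.

Things in the scene. Friction and masses are not known exactly. Their poses are not given: they have to be found in the camera images.
- slicer: V-blade vegetable slicer of white plastic on a steel wire leg and rubber feet, fast to the worktop; 160 mm long along its slope, 120 mm wide, 140 mm high. Origin on the worktop under the middle of the insert's seat; x is level and points to the slicer's high, open end; z up. A solid wall pier (x -250 to 125, y over 117 mm, full height) is close at the robot's left: keep shoulder and elbow clear.
- ramp: The slicer's upper part, sloping 40 degrees, with the dovetail way. Origin: where a tight insert's origin lies, 96 mm above the worktop; x up the slope, z square to it. A ledge along each side floors the way at z = 0; rails 10 mm high overhang it, undercut 25 degrees. At floor level it is 86 mm wide at x = 0, tapering 6 degrees a side, narrower to -x. V blade and run-off plate begin at x = -57.
- way_mouth (a point): Middle of the way's open upper end (ramp x = +56 mm, z = 0). From 68 mm above its seat an insert can be set down on the ledges square to the slope (or lifted off); lower down the dovetail holds it. Only the taper stops it: it goes tight within 4 mm of ramp x = 0, and a firm push of 15 to 30 N down the slope wedges it there for good.
- julienne_insert: Grey plastic insert with a comb of nine upright steel teeth, 10 mm high, across its narrow end (x = -42). 100 mm long (x), 8 mm thick, 0.2 kg. Origin: middle of its underside; x to the wide end with the pull handle, z out of the toothed face. Long sides dovetailed (wider at the underside), tapering 6 degrees a side: underside 75 mm wide at x = -50, 97 mm at x = +50.
- julienne_handle (a point): Grip point of the julienne insert's pull handle, 43 mm along x and 32 mm up z from the insert's origin. The handle is an upright bar across the wide end, 14 mm thick in the insert's x (16 near its top), 66 mm wide in y, from the plate's face at z = 8 up to z = 45 mm. The fingers should close along the insert's x; they may lean sideways, about that axis.
- stand: Small draining stand of 6 mm steel wire, fixed on the worktop, 100 mm long, 80 mm wide. The julienne insert lies on it, sloping 40 degrees, handle end up; its lower edge rests against two wire hooks that stand 13 mm above the wires it lies on, so lift it square to its face. Origin on the worktop under the insert's origin, 85 mm below it; x level, towards the high end.
- plain_insert: Another grey insert of the same size and shape with the same handle, but smooth, without teeth. It lies flat on the chopping board, about 17 mm above the worktop, and is to be left there. Origin and axes as for the julienne insert.
- board: Wooden chopping board with a short handle, 280 mm long with it (y), 190 mm wide (x), 17 mm thick, loose on the worktop. Origin: middle of its underside, z up.
- mill: Bystander: turned wooden pepper mill, 58 mm across, 150 mm high, upright on the worktop just beyond the stand. Origin: middle of its foot.
- onion: Bystander: brown onion, 75 mm across, 77 mm high, at the back of the worktop, ahead and to the right of the chopping board. Origin: middle of its underside.
- garlic: Bystander: garlic bulb, 60 mm across, 59 mm high, on the worktop beyond the slicer and the stand. Origin: middle of its underside.
- mug: Bystander: white mug with a green band, 84 mm across, 91 mm high, on the worktop beyond the slicer, to its right. Origin: middle of its foot.
Things that resemble listed ones, but are neither listed nor needed, are in the scene too. What is shaped like the slicer but purple is not meant.

How it is judged:
By the outcome, as a careful person would: the job done as asked, in the order asked, and still so for the second after the job is handed in, with the robot touching nothing.
It also fails if it takes over 30 s, if anything falls off the work surface, if the arm or the gripper's body presses on something with over 40 N, if the wrist force passes 120 N, or if a joint passes its speed limit or range.

## Working session

There is one attempt and no reset: what is moved stays moved. The work goes in short steps, Python scripts to look and compute and a shell command to move; the robot and the scene stay as the last step left them, time stands still between calls to the robot, and variables do not carry over. Pictures are saved under pics/ and viewed, at most 10 in all, crops included, and the job is handed in when it is done.

```bash
ls; mkdir -p pics
cat > h.py <<'E'
from station import *
import numpy as np, cv2
from scipy.spatial.transform import Rotation as R
def cloud(n):
    im,d=read_camera(n); p=camera_params(n); K=np.array(p["intrinsics"]); T=np.array(p["cam_to_world"])
    v,u=np.mgrid[:d.shape[0],:d.shape[1]]
    P=np.stack([(u-K[0,2])/K[0,0]*d,-(v-K[1,2])/K[1,1]*d,-d],-1)
    W=P@T[:3,:3].T+T[:3,3]; W[d==0]=np.nan
    return im,W
E
python3 - <<'E'
from h import *
print(get_obs())
for n in("scene","top"):
    im,W=cloud(n); np.savez(f"{n}0.npz",im=im,W=W); print(camera_params(n))
    cv2.imwrite(f"pics/{n}0.png",cv2.resize(im[:,:,::-1],(800,600),interpolation=cv2.INTER_CUBIC))
E
```

```text
pics
{'t': 0.0, 'q': array([ 1.02193833,  0.47780165,  0.02235095,  1.55646925, -0.01148544,
        1.10931679, -0.08309555]), 'joint_vel': array([-1.17458443e-03, -5.70096245e-04,  1.31169612e-03,  5.98242225e-05,
        5.84139877e-04,  1.62619473e-03,  2.84860321e-03]), 'joint_torque': array([ 3.84153727e-04, -5.96448326e+01,  1.60788137e+00, -2.81192493e+01,
        1.22599269e-02,  9.47239052e-03,  1.15794819e-05]), 'eef_pos': array([ 0.28768787, -0.60995175,  0.2303174 ]), 'tool_rot': array([-8.90297401e-04,  9.75811797e-01,  2.18610305e-01, -2.80130047e-04]), 'contact_force': array([-0.00443066,  0.47914296, -0.11387121]), 'torque': array([-0.01316751,  0.01348277,  0.0095061 ]), 'grasp_force': 0.0, 'gripper_width': 1.0011349471540756}
{'intrinsics': array([[467.71039878,   0.        , 251.56028451],
       [  0.        , 467.71039878, 193.61895917],
       [  0.        ,   0.        ,   1.        ]]), 'cam_to_world': array([[ 0.55832022,  0.34261131, -0.75557662, -0.45224395],
       [-0.82961817,  0.2344052 , -0.50674243, -0.90885691],
       [ 0.0034954 ,  0.90976464,  0.41510973,  0.64191051],
       [ 0.        ,  0.        ,  0.        ,  1.        ]])}
{'intrinsics': array([[358.1358405 ,   0.        , 245.27009956],
       [  0.        , 358.1358405 , 194.21519637],
       [  0.        ,   0.        ,   1.        ]]), 'cam_to_world': array([[-0.01566126,  0.98965116, -0.14263696,  0.35387675],
       [-0.99987141, -0.01599308, -0.00118011, -0.27937335],
       [-0.0034491 ,  0.14260014,  0.98977437,  1.09745384],
       [ 0.        ,  0.        ,  0.        ,  1.        ]])}
```

View pics/scene0.png

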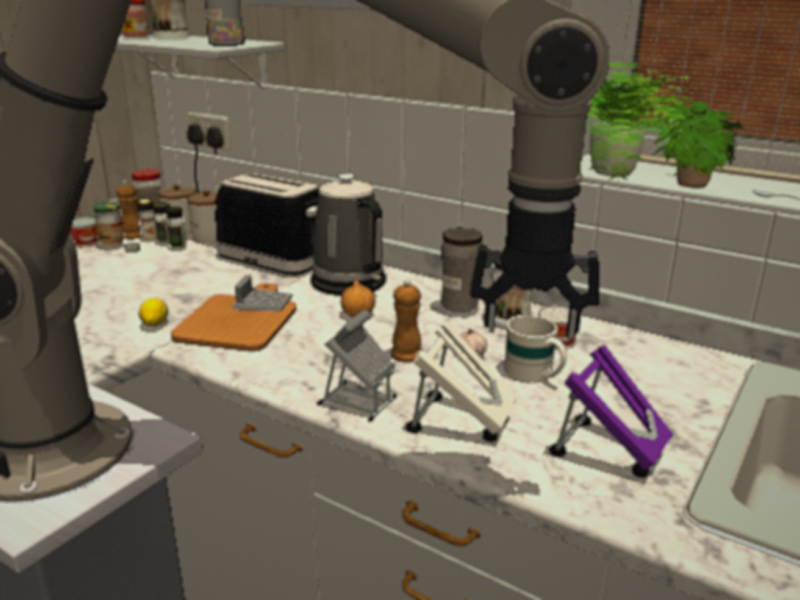

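View pics/top0.png

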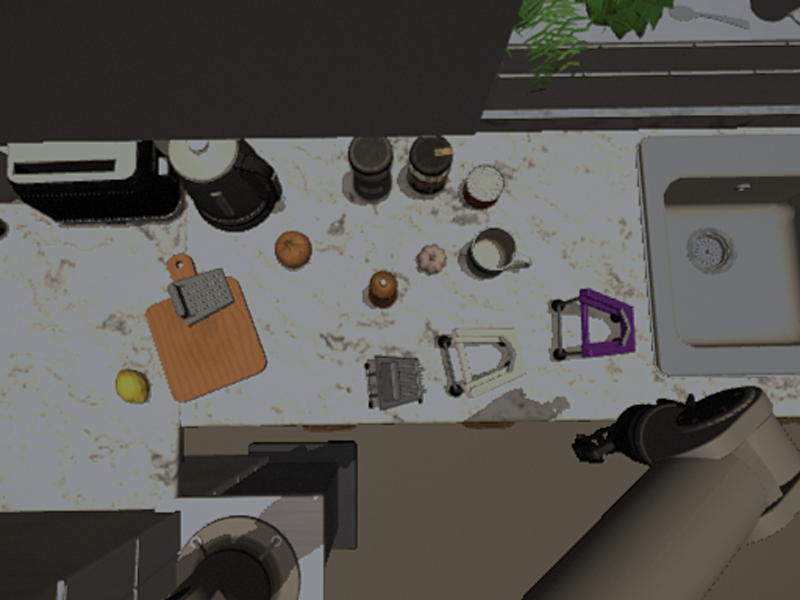

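The scene view shows the julienne insert on the stand at (360,355), the white slicer at (460,385), and the purple decoy at (615,410). In the top view the stand is at (395,380) and the slicer at (485,360), both with their high end to the left (+y). Next I'll measure both.

Run:
```python
from h import *
t=np.load("top0.npz");s=np.load("scene0.npz")
a=cv2.resize(t["im"][215:270,225:345,::-1],(800,366),interpolation=cv2.INTER_CUBIC)
b=cv2.resize(s["im"][195:285,195:335,::-1],(373,240),interpolation=cv2.INTER_CUBIC)
c=np.zeros((600,800,3),np.uint8);c[:366]=a
c[366:,:364]=cv2.resize(s["im"][195:285,195:335,::-1],(364,234),interpolation=cv2.INTER_CUBIC)
# height map from both clouds 1.5mm grid
W=np.vstack([t["W"].reshape(-1,3),s["W"].reshape(-1,3)])
m=(W[:,0]>.38)&(W[:,0]<.62)&(W[:,1]>-.5)&(W[:,1]<-.15)&(W[:,2]>.01)&(W[:,2]<.2)
W=W[m]; print(len(W))
H=np.zeros((120,175),np.uint8)
for x,y,z in W[np.argsort(W[:,2])]: H[int((.62-x)/.002)-1,int((-.15-y)/.002)-1]=z/.2*255
c[366:,370:]=cv2.resize(cv2.applyColorMap(H,cv2.COLORMAP_JET),(341,234),interpolation=0).repeat(1,0) if 0 else cv2.resize(cv2.applyColorMap(H,cv2.COLORMAP_JET),(430,234),interpolation=0)
cv2.imwrite("pics/c1.png",c)
```

```text
4015
```

View pics/c1.png

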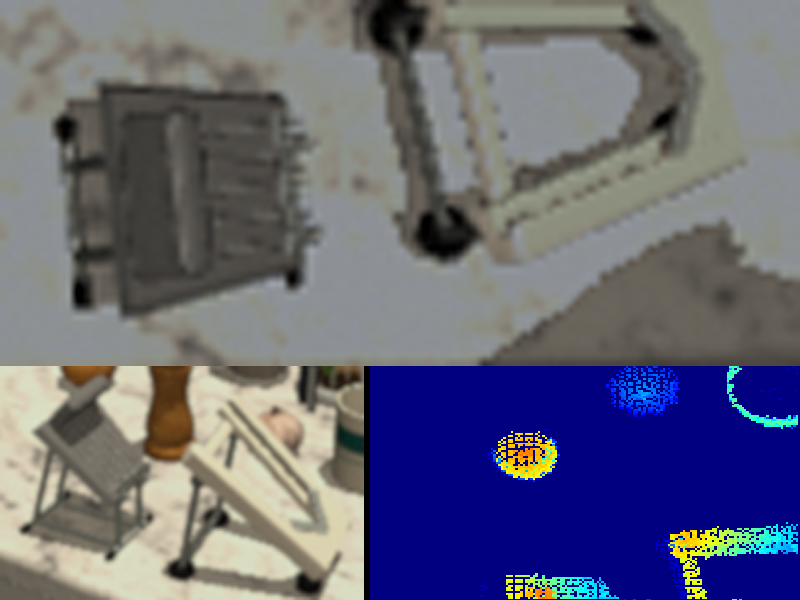

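The crop shows the insert with its wide, handled end to the left (+y, up) and its teeth to the right. The slicer's open high end is also on the left. I'll fit both poses from the depth clouds.

```bash
cat > fit.py <<'E'
from h import *
from scipy.optimize import least_squares
def box(P,x0,x1,wy,z0,z1):  # signed dist, wy(x) half width
    d=np.stack([x0-P[:,0],P[:,0]-x1,(np.abs(P[:,1])-wy)*.995,z0-P[:,2],P[:,2]-z1],1)
    return np.where(d.max(1)>0,np.linalg.norm(np.maximum(d,0),axis=1),d.max(1))
def sdf_ins(P):
    zz=np.clip(P[:,2],0,.008); w=.043+.1051*P[:,0]-.4663*zz
    return np.minimum(box(P,-.05,.05,w,0,.008),box(P,.0355,.0505,.033+0*w,.008,.045))
def frame(p): # x,y,z,yaw, pitch: x axis raised
    return R.from_euler("ZY",[p[3],-p[4]])
def fit_ins(W,p0,col=None):
    p=np.array(p0,float)
    for tol in(.02,.012,.007,.005):
        L=lambda p:frame(p).inv().apply(W-p[:3])
        Q=L(p); m=(np.abs(sdf_ins(Q))<tol)&~((Q[:,0]<-.036)&(Q[:,2]>.009))&(Q[:,2]>-.004)
        f=least_squares(lambda p:sdf_ins(frame(p).inv().apply(W[m]-p[:3])),p,loss="soft_l1",f_scale=.002)
        p=f.x
    return p,m.sum(),np.median(np.abs(f.fun))
E
python3 - <<'E'
from fit import *
t=np.load("top0.npz");s=np.load("scene0.npz")
Wt=t["W"];Ws=s["W"]
print("handle px top",Wt[243,252],"slicer px",Wt[217,290],Wt[230,283],Wt[250,305],Wt[245,325])
for n,W in(("t",Wt),("s",Ws),("b",None)):
    W=np.vstack([Wt.reshape(-1,3),Ws.reshape(-1,3)]) if W is None else W.reshape(-1,3)
    c=Wt[243,258]; W=W[(np.linalg.norm(W[:,:2]-c[:2],axis=1)<.09)&(W[:,2]>.04)]
    p,k,r=fit_ins(W,[c[0],c[1],.085,np.pi/2,np.radians(40)])
    print(n,p[:3]*1e3,np.degrees(p[3:]),k,r*1e3)
# slicer points
for n,W in(("t",Wt),("s",Ws)):
    q=W.reshape(-1,3);c=Wt[230,305]
    q=q[(np.abs(q[:,0]-c[0])<.11)&(np.abs(q[:,1]-c[1])<.12)&(q[:,2]>.03)]
    print(n,len(q),q.min(0),q.max(0))
E
```

```text
handle px top [ 0.36096047 -0.29388217  0.14846753] slicer px [ 0.42914235 -0.39818371  0.12971829] [ 0.3998219  -0.39129573  0.00137102] [ 0.34038345 -0.43514048  0.13034108] [ 3.52589930e-01 -5.17290110e-01  1.25118439e-04]
t [ 362.94936677 -307.98193056   89.96375115] [94.2734504  38.47253951] 829 1.0974265044572573
s [ 357.88302025 -307.93282702   89.70223175] [85.99977072 35.90272986] 1085 1.7734639658018354
b [ 360.90617798 -303.73795804   86.03360887] [95.02847622 39.96197123] 1905 1.1713297395338427
t 2881 [ 0.28883703 -0.5785093   0.03044123] [ 0.4553349  -0.33866136  0.62037457]
s 1972 [ 0.29466328 -0.57134653  0.03004873] [ 0.4562541  -0.33855798  0.40608724]
```

Run:
```python
from fit import *
t=np.load("top0.npz");s=np.load("scene0.npz")
W=np.vstack([t["W"].reshape(-1,3),s["W"].reshape(-1,3)]);C=np.vstack([t["im"].reshape(-1,3),s["im"].reshape(-1,3)])
# refit insert with pitch,z fixed
c=np.array([.361,-.304]); V=W[(np.linalg.norm(W[:,:2]-c,axis=1)<.09)&(W[:,2]>.04)]
f=lambda p:np.r_[p[:2],.085,p[2],np.radians(40)]
p=np.array([*c,1.65])
for tol in(.01,.006):
    Q=frame(f(p)).inv().apply(V-f(p)[:3]); m=(np.abs(sdf_ins(Q))<tol)&~((Q[:,0]<-.036)&(Q[:,2]>.009))&(Q[:,2]>-.004)
    p=least_squares(lambda p:sdf_ins(frame(f(p)).inv().apply(V[m]-f(p)[:3])),p,loss="soft_l1",f_scale=.002).x
print("ins",p[:2]*1e3,np.degrees(p[2]))
# slicer rail-top plane
q=W[(W[:,0]>.3)&(W[:,0]<.46)&(W[:,1]<-.37)&(W[:,1]>-.56)&(W[:,2]>.03)&(W[:,2]<.19)]
best=(0,)
for a in np.radians(np.arange(70,120,1)):
    n=R.from_euler("ZY",[a,-np.radians(40)]).apply([0,0,1]); h=q@n
    hist,e=np.histogram(h,np.arange(h.min(),h.max(),.003)); k=hist.argmax()
    if hist[k]>best[0]: best=(hist[k],a,e[k]+.0015)
print(best,np.degrees(best[1]))
a,h0=best[1:]
for _ in range(4):
    n=R.from_euler("ZY",[a,-np.radians(40)]).apply([0,0,1]); k=np.abs(q@n-h0)<.004
    def g(v): return q[k]@R.from_euler("ZY",[v[0],-np.radians(40)]).apply([0,0,1])-v[1]
    a,h0=least_squares(g,[a,h0],loss="soft_l1",f_scale=.001).x
print("yaw plane",np.degrees(a),h0,k.sum())
c=q[k]; cc=np.linalg.lstsq(c[:,:2]-c[:,:2].mean(0),c[:,2]-c[:,2].mean(),rcond=None)[0]
print("free plane pitch",np.degrees(np.arctan(np.hypot(*cc))),"yaw",np.degrees(np.arctan2(cc[1],cc[0])))
# temp ramp frame with origin at plane x: choose a point 
Rm=R.from_euler("ZY",[a,-np.radians(40)]); o=np.array([.385,-.44,.096]); 
# shift o along level x so plane at z=+10mm
ex=np.array([np.cos(a),np.sin(a),0]); n=Rm.apply([0,0,1]); o=o+ex*((h0-.010-o@n)/(ex@n))
print("o",o); Q=Rm.inv().apply(q-o)
np.savez("sl.npz",Q=Q,o=o,a=a)
k=np.abs(Q[:,2]-.010)<.004
for x in np.arange(-.1,.07,.01):
    y=Q[k&(np.abs(Q[:,0]-x)<.005),1]*1e3
    L,Rr=y[y>0],y[y<0]
    if len(L)>2 and len(Rr)>2: print(int(round(x*1e3)),len(y),np.percentile(Rr,[2,98]).round(1),np.percentile(L,[2,98]).round(1))
I=np.zeros((300,400,3),np.uint8)
for x,y,z in Q*1e3:
    u,v=int(200+2*y),int(130-1.5*0-x*1.2)
    if 0<=u<400 and 0<=v<300: I[v,u]=cv2.applyColorMap(np.uint8([[np.clip((z+20)*6,0,255)]]),cv2.COLORMAP_JET)[0,0]
cv2.imwrite("pics/sl.png",cv2.resize(I,(800,600),interpolation=0))
```

```text
ins [ 360.88047361 -304.32332746] 95.01507184128812
(np.int64(736), np.float64(1.7627825445142729), np.float64(0.41941894714862205)) 101.0
yaw plane 101.03078399200311 0.4184953523355863 1484
free plane pitch 39.719082674020726 yaw 100.99927399121489
o [ 0.38797764 -0.45527479  0.096     ]
-100 92 [-52.4  -2. ] [ 1.  34.3]
-90 161 [-52.8  -1.5] [ 0.7 36.2]
-80 157 [-54.8  -0.7] [ 2.3 36.9]
-70 153 [-55.4  -1.2] [ 1.5 38. ]
-60 106 [-57.2 -23.3] [ 5.9 39.9]
-50 84 [-58.4 -35.2] [14.3 40.1]
-40 65 [-59.4 -44. ] [26.1 41.9]
-30 70 [-59.8 -44.4] [25.2 43.1]
-20 65 [-60.6 -45.5] [26.6 43.2]
-10 70 [-61.2 -46.8] [29.3 43.9]
0 71 [-62.7 -47.3] [28.1 46.7]
10 72 [-63.6 -48.8] [31.6 47.6]
20 72 [-66.7 -49.8] [31.4 47.6]
30 73 [-65.1 -51.3] [31.8 49. ]
40 75 [-66.5 -51.7] [34.1 50.7]
50 78 [-67.9 -52.9] [35.1 50.7]
60 20 [-68.4 -54.4] [37.4 49.3]
```

View pics/sl.png

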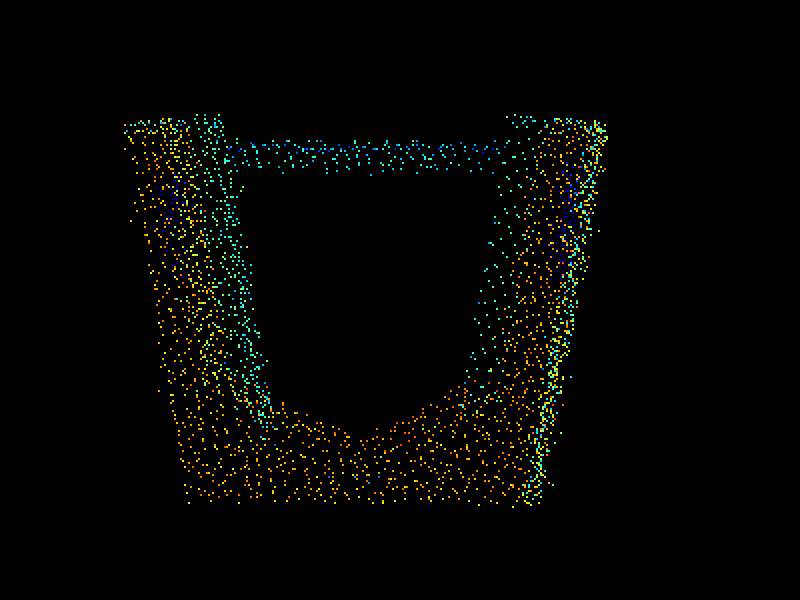

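The slicer axis and pose are clear: ramp origin near (396,-454,96), yaw 101°. The insert is at (361,-304,85), yaw 95°. Next is a planning helper that prints the required shift and turn.

```bash
cat > plan.py <<'E'
from h import *
def fr(x,y,z,yaw): return np.array([x,y,z])/1e3,R.from_euler("ZY",[np.radians(yaw),-np.radians(40)])
INS=fr(361,-304,85,95); RAMP=fr(396.4,-453.6,96,101)
def tool(F,p,lean=0):
    "TCP pose that puts the TCP at p mm in frame F, tool z=-z, y=-x"
    M=F[1].as_matrix(); T=R.from_matrix(np.stack([-M[:,1],-M[:,0],-M[:,2]],1))
    return F[0]+F[1].apply(np.array(p)/1e3), R.from_rotvec(np.radians(lean)*M[:,0])*T
def need(tgt):
    o=get_obs(); w=o["tool_rot"]; c=R.from_quat([w[1],w[2],w[3],w[0]])
    print("t",round(o["t"],2),"shift",((tgt[0]-o["eef_pos"])*1e3).round(1),"turn",(tgt[1]*c.inv()).as_rotvec().round(3),"q",o["q"].round(2),"F",o["contact_force"].round(1),"w",round(o["gripper_width"],3),"g",round(o["grasp_force"],1))
E
python3 - <<'E'
from plan import *
need(tool(INS,(43,0,105)));need(tool(INS,(43,0,14)));need(tool(RAMP,(43+75,0,14)));need(tool(RAMP,(43,0,14)))
E
```

```text
t 0.1 shift [ 76.3 271.6 -37.3] turn [ 0.676  0.183 -0.339] q [ 1.02  0.48  0.02  1.56 -0.01  1.11 -0.08] F [ 0.2 -0.4  0.3] w 0.999 g 0.0
t 0.1 shift [  71.2  329.8 -107. ] turn [ 0.676  0.183 -0.339] q [ 1.02  0.48  0.02  1.56 -0.01  1.11 -0.08] F [ 0.2 -0.4  0.3] w 0.999 g 0.0
t 0.1 shift [ 93.1 236.3 -47.8] turn [ 0.664  0.217 -0.239] q [ 1.02  0.48  0.02  1.56 -0.01  1.11 -0.08] F [ 0.2 -0.4  0.3] w 0.999 g 0.0
t 0.1 shift [104.1 179.9 -96. ] turn [ 0.664  0.217 -0.239] q [ 1.02  0.48  0.02  1.56 -0.01  1.11 -0.08] F [ 0.2 -0.4  0.3] w 0.999 g 0.0
```

```bash
python3 -m creep '[[1,15,40,25,0.135,0.037,-0.068],[1,15,40,20,0.135,0.037,-0.068],[1,15,40,0,0.135,0.037,-0.068],[1,15,40,0,0.135,0.037,-0.068],[1,15,40,0,0.135,0.037,-0.068]]' 80
python3 - <<'E'
from plan import *
need(tool(INS,(43,0,105)))
E
```

```text
t: 0.72
eef_pos: [0.3637, -0.4093, 0.2763]
tool_rot: [-0.343, 0.938, 0.04, -0.016]
contact_force: [0.9, 0.3, -1.7]
gripper_width: 0.999
grasp_force: 0.0
t 0.72 shift [  0.3  70.9 -83.2] turn [-0.002 -0.004  0.002] q [ 0.93  0.59 -0.    1.44 -0.35  1.72 -0.5 ] F [ 0.9  0.3 -1.7] w 0.999 g 0.0
```

```bash
python3 -m creep '[[1,0,25,-20,0,0,0],[1,0,25,-25,0,0,0],[1,0,21,-38,0,0,0],[1,0,0,0,0,0,0]]'
python3 - <<'E'
from plan import *
need(tool(INS,(43,0,105)));need(tool(INS,(43,0,14)))
im,W=cloud("scene"); np.savez("scene1.npz",im=im,W=W)
cv2.imwrite("pics/s1.png",cv2.resize(im[120:310,130:386,::-1],(800,594),interpolation=cv2.INTER_CUBIC))
E
```

```text
t: 1.23
eef_pos: [0.362, -0.3369, 0.1916]
tool_rot: [-0.343, 0.938, 0.041, -0.018]
contact_force: [0.5, -0.0, 0.3]
gripper_width: 1.001
grasp_force: 0.0
t 1.23 shift [ 2.  -1.6  1.5] turn [-0.003 -0.006 -0.002] q [ 0.89  0.58 -0.03  1.67 -0.37  1.5  -0.48] F [ 0.5 -0.   0.3] w 1.001 g 0.0
t 1.23 shift [ -3.1  56.7 -68.3] turn [-0.003 -0.006 -0.002] q [ 0.89  0.58 -0.03  1.67 -0.37  1.5  -0.48] F [ 0.5 -0.   0.3] w 1.001 g 0.0
```

View pics/s1.png

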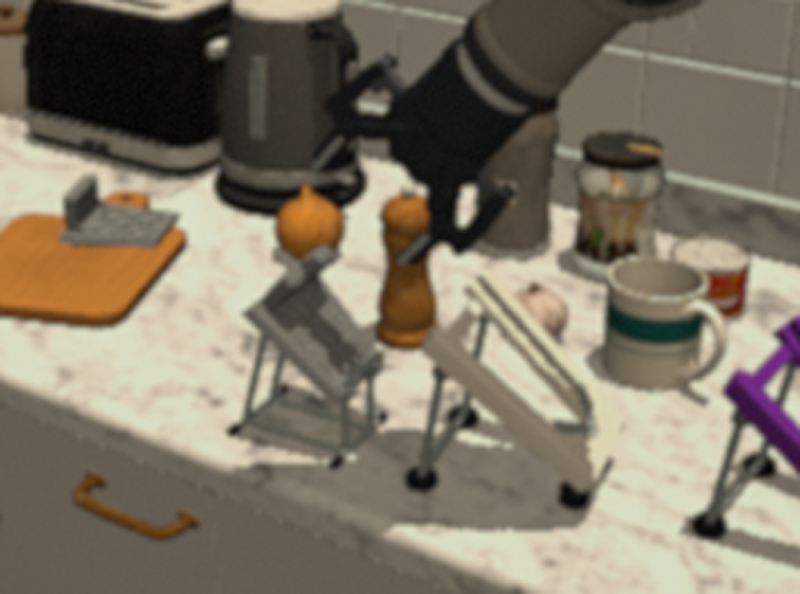

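The open fingers at (335,150) and (415,250) straddle the approach line to the handle at (310,265). Descending along the insert's normal.

```bash
python3 -m creep '[[1,-1,19,-23,0,0,0],[1,-1,19,-23,0,0,0],[1,-1,10,-12,0,0,0],[1,0,8,-10,0,0,0],[1,0,0,0,0,0,0]]'
python3 - <<'E'
from plan import *
need(tool(INS,(43,0,14)))
E
```

```text
t: 1.9
eef_pos: [0.3601, -0.2836, 0.1254]
tool_rot: [-0.341, 0.939, 0.041, -0.016]
contact_force: [0.2, 0.3, 0.5]
gripper_width: 1.003
grasp_force: 0.0
t 1.9 shift [-1.2  3.5 -2.1] turn [ 0.002 -0.002  0.   ] q [ 0.86  0.61 -0.06  1.82 -0.39  1.31 -0.47] F [0.2 0.3 0.5] w 1.003 g 0.0
```

```bash
python3 -m creep '[[1,-1,3,-2,0,0,0],[-0.3,0,0,0,0,0,0],[-0.3,0,0,0,0,0,0],[-0.3,0,0,0,0,0,0]]' 30
python3 - <<'E'
from plan import *
need(tool(INS,(43,0,14)))
im,W=cloud("scene")
cv2.imwrite("pics/s2.png",cv2.resize(im[150:300,160:360,::-1],(800,600),interpolation=cv2.INTER_CUBIC))
E
```

```text
t: 2.4
eef_pos: [0.3591, -0.2807, 0.1234]
tool_rot: [-0.341, 0.939, 0.04, -0.016]
contact_force: [0.5, -0.3, 0.1]
gripper_width: 0.382
grasp_force: 0.0
t 2.4 shift [-0.2  0.6 -0.1] turn [ 0.002 -0.002  0.   ] q [ 0.86  0.6  -0.06  1.82 -0.4   1.3  -0.46] F [ 0.5 -0.3  0.1] w 0.382 g 0.0
```

View pics/s2.png

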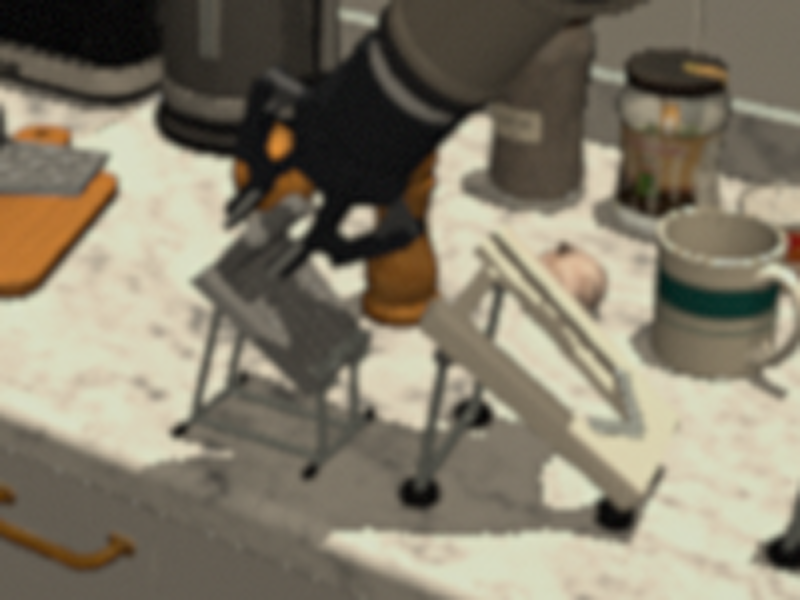

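The fingers at (240,210) and (295,265) stand either side of the handle at (280,220), so I'll close them.

```bash
python3 -m creep '[[-0.6,0,0,0,0,0,0],[-0.6,0,0,0,0,0,0],[-1,0,0,0,0,0,0],[-1,0,0,0,0,0,0],[-1,0,0,0,0,0,0]]' 30
```

```text
t: 3.08
eef_pos: [0.3591, -0.28, 0.1238]
tool_rot: [-0.341, 0.939, 0.041, -0.016]
contact_force: [-0.4, 1.6, 6.0]
gripper_width: 0.159
grasp_force: 31.2
```

```bash
python3 -m creep '[[-1,0,0,0,0,0,0],[-1,0.5,-6,8,0,0,0],[-1,1,-13,15,0,0,0],[-1,1,-19,23,0,0,0],[-1,1,-19,23,0,0,0]]' 100
python3 -m creep '[[-1,0,0,20,0,0,0],[-1,0,0,0,0,0,0],[-1,0,0,0,0,0,0]]'
python3 - <<'E'
from plan import *
import fit
need(tool(RAMP,(43+75,0,14+45)))
o=get_obs(); w=o["tool_rot"]; c=R.from_quat([w[1],w[2],w[3],w[0]])
ts=tool(INS,(43,0,14)) # nominal
A=[cloud(n) for n in("scene","top")]
cv2.imwrite("pics/s3.png",cv2.resize(A[0][0][150:300,160:360,::-1],(800,600),interpolation=cv2.INTER_CUBIC))
W=np.vstack([a[1].reshape(-1,3) for a in A])
# predicted insert pose: tool frame -> insert
M=c.as_matrix(); Mi=np.stack([-M[:,1],-M[:,0],-M[:,2]],1); yaw=np.arctan2(Mi[1,0],Mi[0,0]);pit=np.arcsin(Mi[2,0])
p0=o["eef_pos"]-Mi@np.array([.043,0,.014])
V=W[(np.linalg.norm(W-p0,axis=1)<.075)]
L=(V-p0)@Mi; V=V[~((L[:,0]>.015)&(L[:,2]>.010))]  # drop fingers/handle
p,k,r=fit.fit_ins(V,[*p0,yaw,pit])
print("pred",p0*1e3,np.degrees([yaw,pit]));print("fit",p[:3]*1e3,np.degrees(p[3:]),k,r*1e3,"local off",(p[:3]-p0)@Mi*1e3)
E
```

```text
t: 3.7
eef_pos: [0.3623, -0.3388, 0.1928]
tool_rot: [-0.34, 0.939, 0.04, -0.016]
contact_force: [0.1, -0.5, -2.9]
gripper_width: 0.147
grasp_force: 97.6
t: 4.08
eef_pos: [0.3622, -0.3366, 0.2117]
tool_rot: [-0.341, 0.939, 0.041, -0.017]
contact_force: [-0.7, -0.2, -2.5]
gripper_width: 0.147
grasp_force: 97.8
t 4.08 shift [ 24.1 -65.5   5.4] turn [ 0.001 -0.003  0.104] q [ 0.89  0.56 -0.03  1.66 -0.37  1.52 -0.5 ] F [-0.7 -0.2 -2.5] w 0.147 g 97.8
pred [ 364.2272579  -360.4530137   173.32909858] [94.88465075 39.95169669]
fit [ 364.1039183  -360.10268632  173.97984435] [95.37164116 39.46952449] 1224 1.1353525278007792 local off [0.69350261 0.09418308 0.26757366]
```

View pics/s3.png

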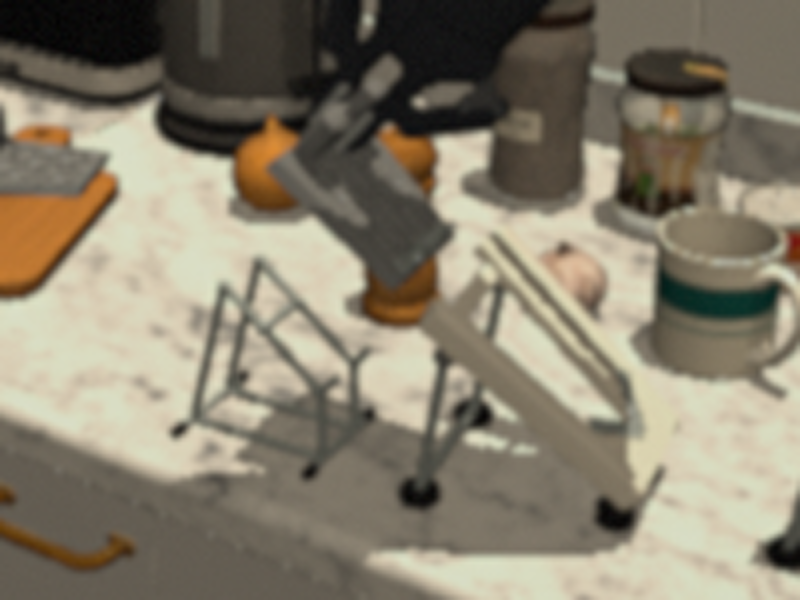

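The insert is off the stand at (360,210) and firmly held, with a grip offset under 1 mm. I'll carry it over the way's mouth.

```bash
python3 -m creep '[[-1,0,-6,28,0,0,0],[-1,8,-15,10,0,0,0.035],[-1,8,-20,-8,0,0,0.035],[-1,8,-20,-15,0,0,0.034],[-1,0,-4,-10,0,0,0]]'
python3 -m creep '[[-1,0,0,0,0,0,0]]'
cat > look.py <<'E'
from plan import *
import fit
def look(tgt):
    A=[cloud(n) for n in("scene","top")]
    o=get_obs(); w=o["tool_rot"]; c=R.from_quat([w[1],w[2],w[3],w[0]])
    W=np.vstack([a[1].reshape(-1,3) for a in A])
    M=c.as_matrix(); Mi=np.stack([-M[:,1],-M[:,0],-M[:,2]],1); yaw=np.arctan2(Mi[1,0],Mi[0,0]);pit=np.arcsin(Mi[2,0])
    p0=o["eef_pos"]-Mi@np.array([.043,0,.014])
    V=W[(np.linalg.norm(W-p0,axis=1)<.075)]
    L=(V-p0)@Mi; V=V[~((L[:,0]>.015)&(L[:,2]>.010))]
    p,k,r=fit.fit_ins(V,[*p0,yaw,pit])
    for n,x in(("pred",p0),("fit",p[:3])): print(n,"in ramp",RAMP[1].inv().apply(x-RAMP[0])*1e3)
    print("yaw,pitch pred",np.degrees([yaw,pit]),"fit",np.degrees(p[3:]),k)
    need(tgt)
    return A
E
python3 - <<'E'
from look import *
look(tool(RAMP,(43+75,0,14+8)))
E
```

```text
t: 4.8
eef_pos: [0.3869, -0.4024, 0.2155]
tool_rot: [-0.34, 0.935, 0.089, -0.034]
contact_force: [-0.3, 0.4, -2.4]
gripper_width: 0.146
grasp_force: 97.8
t: 4.92
eef_pos: [0.3857, -0.4017, 0.216]
tool_rot: [-0.341, 0.935, 0.089, -0.035]
contact_force: [-0.5, 0.1, -1.6]
gripper_width: 0.146
grasp_force: 97.8
pred in ramp [75.45378226  0.34122018 45.22347847]
fit in ramp [75.85251973  0.65247414 44.29101335]
yaw,pitch pred [100.79980463  39.94776343] fit [101.25736376  40.05659851] 1148
t 5.03 shift [ -4.3  23.2 -28.8] turn [ 0.001 -0.003  0.001] q [ 0.89  0.67 -0.03  1.44 -0.3   1.65 -0.44] F [ 0.2  0.7 -1.9] w 0.147 g 97.8
```

```bash
python3 -m creep '[[-1,-2,11,-13,0,0,0],[-1,-1.5,8,-10,0,0,0],[-1,-1,4,-5.5,0,0,0],[-1,0,0,0,0,0,0]]'
python3 - <<'E'
from look import *
A=look(tool(RAMP,(43+75,0,14)))
cv2.imwrite("pics/s4.png",cv2.resize(A[0][0][170:290,230:390,::-1],(800,600),interpolation=cv2.INTER_CUBIC))
E
```

```text
t: 5.52
eef_pos: [0.3819, -0.3791, 0.1888]
tool_rot: [-0.34, 0.936, 0.089, -0.034]
contact_force: [-0.2, 0.5, -1.9]
gripper_width: 0.147
grasp_force: 97.8
pred in ramp [7.43832275e+01 6.20937180e-02 9.15446556e+00]
fit in ramp [74.87063262  2.65231724  8.95004817]
yaw,pitch pred [100.83095208  39.86053746] fit [99.90216855 39.53541804] 1190
t 5.62 shift [-1.2  6.1 -6.6] turn [ 0.003 -0.002  0.001] q [ 0.88  0.66 -0.04  1.52 -0.31  1.58 -0.44] F [ 0.3 -0.5 -2. ] w 0.143 g 97.8
```

View pics/s4.png

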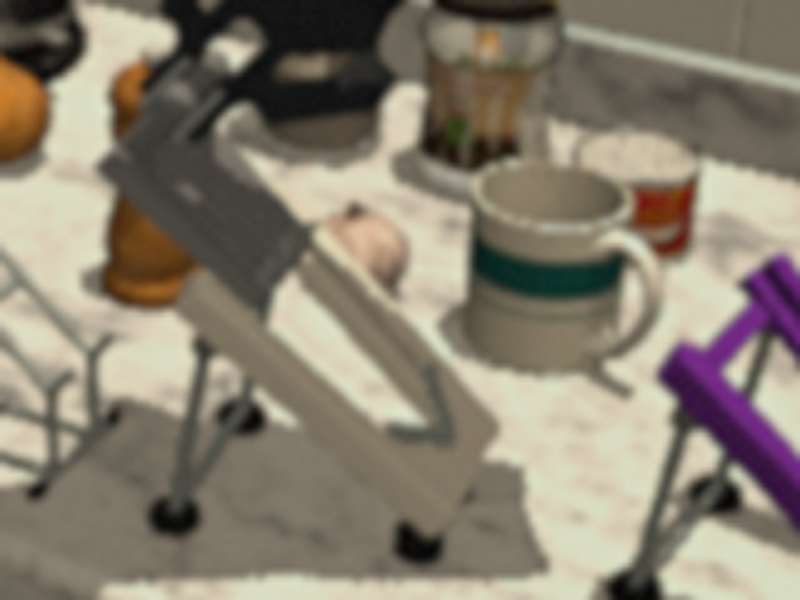

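The insert at (210,190) hangs square over the mouth, between the rails. I'll lower it slowly and watch for contact.

```bash
python3 -m creep '[[-1,-0.5,2,-2.5,0,0,0],[-1,-0.3,1.4,-1.7,0,0,0],[-1,0,0,0,0,0,0]]'
python3 -m creep '[[-1,-0.2,1.3,-1.5,0,0,0],[-1,0,0,0,0,0,0]]'
python3 -m creep '[[-1,-0.2,1,-1.2,0,0,0],[-1,0,0,0,0,0,0]]'
python3 - <<'E'
from plan import *
need(tool(RAMP,(43+75,0,14)))
E
```

```text
t: 6.0
eef_pos: [0.3811, -0.3759, 0.1845]
tool_rot: [-0.34, 0.936, 0.089, -0.034]
contact_force: [-0.1, -0.4, -1.1]
gripper_width: 0.143
grasp_force: 97.8
t: 6.25
eef_pos: [0.381, -0.3747, 0.183]
tool_rot: [-0.34, 0.936, 0.089, -0.034]
contact_force: [0.8, 0.9, -2.2]
gripper_width: 0.142
grasp_force: 97.8
t: 6.5
eef_pos: [0.381, -0.3743, 0.1825]
tool_rot: [-0.339, 0.936, 0.089, -0.033]
contact_force: [0.3, -1.0, 3.9]
gripper_width: 0.146
grasp_force: 98.6
t 6.5 shift [-0.2  0.6  0. ] turn [ 0.003 -0.001  0.001] q [ 0.88  0.66 -0.04  1.54 -0.31  1.56 -0.43] F [ 0.3 -1.   3.9] w 0.146 g 98.6
```

Contact with the ledges is at the predicted height (about 6 N). Sliding down the slope.

```bash
python3 -m creep '[[-1,1.2,-6,-5.1,0,0,0],[-1,1.2,-6,-5.1,0,0,0],[-1,0,0,0,0,0,0]]'
python3 -m creep '[[-1,1.2,-6,-5.1,0,0,0],[-1,1.2,-6,-5.1,0,0,0],[-1,0,0,0,0,0,0]]'
python3 - <<'E'
from plan import *
need(tool(RAMP,(43,0,14)))
o=get_obs();print((RAMP[1].inv().apply(o["eef_pos"]-RAMP[0])*1e3).round(1)-[43,0,14],RAMP[1].inv().apply(o["contact_force"]).round(1))
E
```

```text
t: 6.88
eef_pos: [0.3837, -0.3872, 0.1716]
tool_rot: [-0.339, 0.936, 0.089, -0.033]
contact_force: [2.2, -3.4, 3.4]
gripper_width: 0.143
grasp_force: 98.9
t: 7.25
eef_pos: [0.386, -0.3991, 0.1616]
tool_rot: [-0.339, 0.936, 0.089, -0.033]
contact_force: [2.6, -4.3, 4.6]
gripper_width: 0.145
grasp_force: 99.1
t 7.25 shift [  5.8 -31.  -27.3] turn [ 0.004 -0.001  0.001] q [ 0.89  0.72 -0.03  1.49 -0.3   1.56 -0.42] F [ 2.6 -4.3  4.6] w 0.145 g 99.1
[41.7 -0.2  0.6] [-0.7 -1.7  6.5]
```

```bash
python3 -m creep '[[-1,1.2,-6,-5,0,0,0],[-1,1.2,-6,-5,0,0,0],[-1,1.2,-6,-5,0,0,0],[-1,0,0,0,0,0,0]]'
python3 - <<'E'
from plan import *
need(tool(RAMP,(43,0,14)))
o=get_obs();print((RAMP[1].inv().apply(o["eef_pos"]-RAMP[0])*1e3).round(1)-[43,0,14],RAMP[1].inv().apply(o["contact_force"]).round(1),RAMP[1].inv().apply(o["torque"]).round(2))
E
```

```text
t: 7.75
eef_pos: [0.3893, -0.4169, 0.1466]
tool_rot: [-0.339, 0.936, 0.089, -0.034]
contact_force: [0.6, -2.8, 5.3]
gripper_width: 0.152
grasp_force: 99.2
t 7.75 shift [  2.5 -13.2 -12.3] turn [ 0.003 -0.002  0.001] q [ 0.9   0.76 -0.03  1.44 -0.29  1.57 -0.41] F [ 0.6 -2.8  5.3] w 0.152 g 99.2
[18.2 -0.1  0.7] [ 1.2 -0.1  5.9] [ 0.3   0.56 -0.08]
```

```bash
python3 -m creep '[[-1,0.9,-4.5,-3.8,0,0,0],[-1,0.9,-4.5,-3.8,0,0,0],[-1,0,0,0,0,0,0]]'
cat > st.py <<'E'
from plan import *
o=get_obs();print((RAMP[1].inv().apply(o["eef_pos"]-RAMP[0])*1e3).round(1)-[43,0,14],RAMP[1].inv().apply(o["contact_force"]).round(1),RAMP[1].inv().apply(o["torque"]).round(2))
E
python3 st.py
```

```text
t: 8.12
eef_pos: [0.3915, -0.4252, 0.1395]
tool_rot: [-0.34, 0.936, 0.089, -0.033]
contact_force: [1.7, -3.1, 6.3]
gripper_width: 0.146
grasp_force: 99.2
[ 7.  -0.6  0.8] [ 1.5 -1.1  7. ] [ 0.06  0.01 -0.04]
```

```bash
python3 -m creep '[[-1,0.4,-2.3,-1.9,0,0,0],[-1,0,0,0,0,0,0]]'
python3 st.py
python3 -m creep '[[-1,0.3,-1.5,-1.3,0,0,0],[-1,0,0,0,0,0,0]]'
python3 st.py
```

```text
t: 8.38
eef_pos: [0.3921, -0.4271, 0.1379]
tool_rot: [-0.34, 0.936, 0.09, -0.033]
contact_force: [1.9, -1.7, 8.6]
gripper_width: 0.149
grasp_force: 99.2
[ 4.5 -0.9  0.8] [ 3.9 -1.6  7.9] [ 0.   -0.23 -0.04]
t: 8.62
eef_pos: [0.3925, -0.4283, 0.1368]
tool_rot: [-0.34, 0.935, 0.09, -0.033]
contact_force: [2.2, -0.5, 8.6]
gripper_width: 0.15
grasp_force: 99.3
[ 2.8 -1.   0.8] [ 4.8 -2.1  7.2] [ 0.03 -0.43  0.02]
```

```bash
python3 -m creep '[[-1,0.3,-1.5,-1.3,0,0,0],[-1,0,0,0,0,0,0]]'
python3 st.py
python3 -m creep '[[-1,0.3,-1.5,-1.3,0,0,0],[-1,0,0,0,0,0,0]]'
python3 st.py
```

```text
t: 8.88
eef_pos: [0.3926, -0.4293, 0.1359]
tool_rot: [-0.341, 0.935, 0.09, -0.033]
contact_force: [0.6, 0.6, 10.6]
gripper_width: 0.148
grasp_force: 99.4
[ 1.5 -0.9  0.8] [ 7.2 -0.7  7.8] [ 0.24 -0.83  0.06]
t: 9.12
eef_pos: [0.3927, -0.4301, 0.1352]
tool_rot: [-0.342, 0.935, 0.09, -0.034]
contact_force: [-0.7, 3.2, 14.2]
gripper_width: 0.146
grasp_force: 99.6
[ 0.4 -0.9  0.8] [11.6  0.1  8.8] [ 0.5  -1.57  0.2 ]
```

```bash
python3 -m creep '[[-1,0.3,-1.5,-1.3,0,0,0],[-1,0,0,0,0,0,0]]'
python3 st.py
python3 -m creep '[[-1,0.3,-1.5,-1.3,0,0,0],[-1,0,0,0,0,0,0]]'
python3 st.py
```

```text
t: 9.38
eef_pos: [0.3927, -0.4302, 0.1352]
tool_rot: [-0.343, 0.934, 0.091, -0.034]
contact_force: [-3.7, 8.6, 21.0]
gripper_width: 0.149
grasp_force: 99.9
[ 0.4 -0.8  0.8] [20.5  2.  10.3] [ 0.78 -2.97  0.13]
t: 9.62
eef_pos: [0.3927, -0.4302, 0.1352]
tool_rot: [-0.345, 0.933, 0.091, -0.035]
contact_force: [-6.5, 13.4, 26.9]
gripper_width: 0.14
grasp_force: 100.2
[ 0.4 -0.8  0.8] [28.3  3.8 11.3] [ 1.15 -4.34  0.1 ]
```

It's tight: no motion while the force rose to 28 N. I'll ease the push off and release.

```bash
python3 -m creep '[[-1,0,0,0,0,0,0],[-1,-0.6,2.8,2.4,0,0,0],[-1,0,0.6,-0.7,0,0,0],[-1,0,0,0,0,0,0]]'
python3 st.py
python3 -m creep '[[-0.6,0,0,0,0,0,0],[-0.6,0,0,0,0,0,0],[-0.2,0,0,0,0,0,0],[-0.2,0,0,0,0,0,0]]' 20
python3 st.py
```

```text
t: 10.12
eef_pos: [0.3927, -0.4302, 0.1351]
tool_rot: [-0.341, 0.935, 0.09, -0.033]
contact_force: [-1.5, 2.2, 16.8]
gripper_width: 0.146
grasp_force: 100.6
[ 0.3 -0.8  0.7] [12.7  1.  11.3] [ 0.65 -1.84  0.2 ]
t: 10.62
eef_pos: [0.392, -0.4311, 0.1315]
tool_rot: [-0.34, 0.936, 0.089, -0.034]
contact_force: [-0.8, -0.3, -0.9]
gripper_width: 0.396
grasp_force: 0.0
[-2.7  0.  -1.5] [-0.7  0.8 -0.6] [-0.05  0.71  0.01]
```

```bash
python3 -m creep '[[-0.1,-0.3,2.2,1.9,0,0,0],[-0.1,1,-6,8,0,0,0],[-0.1,3,-16,19,0,0,0],[-0.1,4,-19,23,0,0,0],[-0.1,4,-19,23,0,0,0]]'
python3 -m creep '[[0,4,-22,26,0,0,0],[0,0,-20,30,0,0,0],[0,0,-20,30,0,0,0],[0,0,0,0,0,0,0],[0,0,0,0,0,0,0]]'
python3 - <<'E'
from look import *
A=[cloud(n) for n in("scene","top")]
cv2.imwrite("pics/s5.png",np.vstack([cv2.resize(A[0][0][150:300,130:350,::-1],(528,360)),cv2.resize(A[1][0][170:270,80:300,::-1],(528,240))]))
W=np.vstack([a[1].reshape(-1,3) for a in A]); p0=RAMP[0]
V=W[np.linalg.norm(W-p0,axis=1)<.075]; L=RAMP[1].inv().apply(V-p0)
V=V[(L[:,2]>.014)|(np.abs(L[:,1])<.034+.1*L[:,0])]
p,k,r=fit.fit_ins(V,[*p0,np.radians(101),np.radians(40)])
print(RAMP[1].inv().apply(p[:3]-p0)*1e3,np.degrees(p[3:]),k,r*1e3)
E
```

```text
t: 11.25
eef_pos: [0.4041, -0.49, 0.2085]
tool_rot: [-0.339, 0.936, 0.089, -0.034]
contact_force: [0.5, -0.2, -0.1]
gripper_width: 0.453
grasp_force: 0.0
t: 11.88
eef_pos: [0.4037, -0.5485, 0.3065]
tool_rot: [-0.308, 0.948, 0.08, -0.003]
contact_force: [0.7, 0.1, -0.5]
gripper_width: 0.498
grasp_force: 0.0
[ 0.99769303 -2.19724619  1.04464733] [101.21539955  40.03806657] 1359 1.1268745221355916
```

View pics/s5.png

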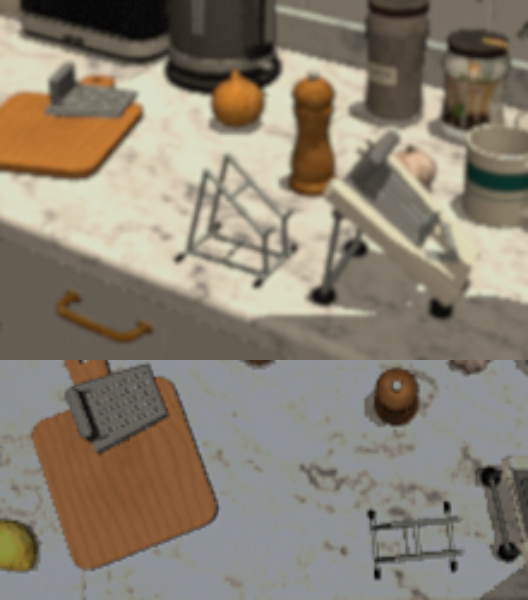

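The insert sits wedged in the slicer at (395,190), the stand is empty, and the other things haven't moved. The fit puts the insert within about 1 mm of its seat along the slope. Handing in.

```bash
python3 -c "from station import *; print(hand_in())"
```

```text
the job is handed in; nothing more can be done
None
```

The julienne insert is wedged tight in the slicer's dovetail way, within about 1 mm of its seat. It stopped moving as the push rose to 28 N. The gripper has let go and is clear, nothing else was moved, and the job was handed in at about 12 s.

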